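Slide the small jar through the crate's spring flap

TASK

Push the plywood crate's self-closing flap inward with one finger and keep it open, and with the other finger gently slide the small stoppered jar along its track, through the doorway and so far in that the flap can swing shut behind it; then withdraw so that the flap closes. The jar stays upright on its track: do not pinch, lift or carry it, do not push the flap open with the jar, and do not let the flap hit the jar. Leave the other things where they stand.

Things in the scene. Friction and masses are not known exactly. Their poses are not given: they have to be found in the camera images.
- crate: Fixed low plywood crate, open on top, no lintel over its doorway. Origin: middle of the doorway at table height; x points in through the doorway (away from the robot), y left, z up. Floor top at z 10 mm, from x -140 (open apron) to +200 mm. Walls 60 mm high: front wall 10 mm thick at x 0, opening y -62 to +61 mm; inner faces of sides at y +-78, of back at x 200 mm.
- track_door (a point): Point on the crate's floor (10 mm above the table) in the doorway, on the centre line of the small jar's track: crate frame x 0, y -36 mm. The track is 43 mm wide between two low rails (5 mm wide, tops 18 mm above the table) that run along crate x from -130 to +195 mm, on the apron and inside.
- flap (a joint): White plastic flap in the doorway. 0 = shut, up to 1.6 rad as it swings inward (counter-clockwise from above). Panel 6 mm thick, reaching 116 mm from its pin towards crate -y, 22 to 58 mm above the table, so it clears the rails. A spring shuts it: 0.10 N m when shut, 0.18 wide open (about 3 N at 30 mm from the pin). Inside, all within 116 mm of the pin is in its sweep.
- flap_pin (a point): Upright hinge pin of the flap at the left of the doorway (crate frame x 0, y +60 mm), 40 mm above the table.
- flap_edge (a point): Middle of the flap's free edge, 116 mm from the hinge pin, 40 mm above the table.
- jar: Small green ceramic jar with a cork-style stopper, standing in the track on the apron. Round, 38 mm in diameter, body 44 mm high, 55 mm with stopper; about 0.16 kg, glazed, slides easily (friction about 0.25). Origin: centre of its underside, 10 mm above the table. With its centre 105 mm or more past the doorway (crate x) it is clear of the flap's sweep; the back wall stops it at 181 mm.
- tin_mid (a point): Bystander: little aluminium tin, 30 mm in diameter, 22 mm high, standing in the back left corner inside the crate; this is its centre.
- bigjar: Bystander: larger stoppered jar, 64 mm in diameter, 89 mm high, on the table beside the crate; origin at its underside.
- bowl: Bystander: steel bowl of jacks, 100 mm in diameter at the rim, 40 mm high, on the table beside the crate; origin at its underside.
- toycrate: Bystander: small plywood slatted crate 85 x 85 x 50 mm, right of the work; origin at its underside.
- ball_center (a point): Bystander: silicone ball, 60 mm in diameter, lying in the small slatted crate; this is its centre.
- marblejar: Bystander: clear jar of marbles, 68 mm in diameter, 101 mm high, right of the work; origin at its underside.
- brush: Bystander: hand brush lying left of the work; origin at its underside.

How it is judged:
By the outcome, as a careful person would: the job done as asked, in the order asked, and still so for the second after the job is handed in, with the robot touching nothing.
It also fails if it takes over 51 s, if anything falls off the work surface, if the arm or the gripper's body presses on something with over 40 N, if the wrist force passes 120 N, or if a joint passes its speed limit or range.

ROBOT

A 7-joint arm with a two-finger parallel gripper is mounted at the origin on the work surface. World frame = base frame: x ahead of the robot, y to its left, z up, the work surface at z = 0. Lengths are in m, angles in rad, forces in N, time in s.
With the tool pointing down it reaches from about 0.4 to 0.85 m from the base axis. Payload 10.4 kg.
Tool frame: the origin (TCP) lies midway between the tips of the shut fingers; the grasp point (between the pads) lies 19 mm behind it (manip.hold_point_z is the distance from the TCP to the grasp point, in m); z points along the fingers, y is the line along which they close (so a half turn about z gives the same grasp; the last joint's range is limited). The gripper opens to 85 mm and grips with 20 to 120 N. Pads are 22 mm wide; open, the fingers measure 114 mm over their backs; the gripper's body (76 mm by 85 mm) begins 54 mm behind the grasp point. The pads swing forward as they close: fully open they stand 13 mm farther back than shut.
Start: joints at [1.235, 0.332, -0.065, 1.46, 0.022, 1.35, -0.088], TCP at [0.192, -0.595, 0.231] pointing down, gripper open.
Joint ranges: [-2.6, 2.6], [-0.5, 2.12], [-1.47, 1.34], [0.16, 2.42], [-1.27, 4.41], [0.06, 2.06], [-2.6, 2.6]. Speed limits (rad/s): [2.22, 2.22, 2.79, 2.79, 3.14, 3.14, 3.14].

INTERFACE

Orientations are given as a unit quaternion [x, y, z, w].
In Python, from workcell import manip, eyes, job gives the robot as it stands.
- The arm moves only by the shell command python3 -m crank 'ROWS' [FORCE]. ROWS is JSON, a list that holds one entry, the list of rows, each a list of 7 numbers: the finger opening in cm, from 0 to 8.54, then the shift along the world's x, y, z in cm, then the turn, a rotation vector about the world's x, y, z in degrees. In form: [[[hand, x, y, z, ax, ay, az], ...]]. A call has 1 to 20 rows; each row shifts and turns the commanded pose from where the row before left it; what a row does not reach is not made up. A row lasts 1/8 s, in which the tool goes at most 62.5 mm and 10.7 degrees, less where a joint would pass 70% of its speed; a pose out of reach is approached as far as the arm can. A call with a gripper value outside its range is refused whole. The fingers move at their own pace and stop on an object; FORCE is the grip in N (left out, the last holds). Time passes only in rows, so rows that do not move let the fingers close. It gives the time, the measured TCP pose, the force, the opening and the grip force at its end, in the units of the state.
- manip.get_obs(): the state, without advancing time (a new reading comes with each control period).
- eyes.camera(name): name is "side" or "top"; returns (picture, depth): 400x640x3 uint8, red, green, blue; 400x640 float32, m along the optical axis (not along the pixel's ray), 0 where there is no reading.
- eyes.camera_params(name): a dict with "fx", "fy", "cx", "cy" (pixels), "world_from_camera" (4x4, takes a point from camera to world coordinates). Camera axes: x right, y down, z forward; pixel columns grow to the right and rows downward; lengths in m; the calibration is good to about 2 mm. A picture is of the moment at which its call begins. camera_params takes no time and is no camera call.
- job.hand_in(): hands the job in; it is judged then, once.
The state is a dict: "clock": time; "joint_pos": joint angles; "joint_velocities": joint speeds; "tau": joint torques, N m; "position": TCP position; "ee_rot": TCP orientation; "ft_force": force on the tool from outside, world axes, zero at the start; "torque": the same for the moment, N m; "grip_width": opening from 0.0 (shut) to 1.0 (fully open); "grasp_force": force on a finger pad.
Only numpy, scipy, OpenCV 4.12 (cv2) and the standard library are available. Lean on these libraries where they do the work, as an engineer would, in place of code of your own. Each camera call takes 0.05 s, during which the arm holds its last target. There are 200 camera calls.

## Working session

There is one attempt and no reset: what is moved stays moved. The work goes in short steps, Python scripts to look and compute and a shell command to move; the robot and the scene stay as the last step left them, time stands still between calls to the robot, and variables do not carry over. Pictures are saved under pics/ and viewed, at most 10 in all, crops included, and the job is handed in when it is done.

```bash
mkdir -p pics; python3 - <<'E'
from workcell import manip, eyes
import cv2, numpy as np
for n in("top","side"):
    p,d=eyes.camera(n); cv2.imwrite(f"pics/{n}0.png",p[:,:,::-1]); np.save(f"{n}0.npy",d)
    c=eyes.camera_params(n); print(n,c["fx"],c["cx"],c["cy"],np.round(c["world_from_camera"],3).tolist())
o=manip.get_obs(); print(o["clock"],o["position"],o["ee_rot"],o["grip_width"])
E
```

```text
top 503.08358030543127 325.70251051165604 206.7071546657912 [[0.027, -0.998, 0.063, 0.454], [-1.0, -0.027, 0.014, -0.025], [-0.012, -0.063, -0.998, 1.467], [0.0, 0.0, 0.0, 1.0]]
side 408.84545067468935 315.9521547841807 207.83778543223434 [[-0.876, -0.271, 0.399, 0.057], [-0.482, 0.462, -0.744, 0.826], [0.017, -0.844, -0.536, 0.693], [0.0, 0.0, 0.0, 1.0]]
0.1 [ 0.19220119 -0.59434144  0.23057964] [ 9.87794688e-01  1.55760092e-01 -1.38235491e-04 -6.54541384e-04] 0.9951999992364113
```

View pics/top0.png

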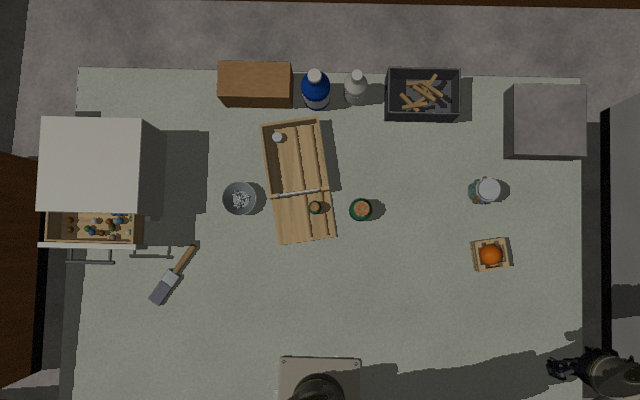

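View pics/side0.png

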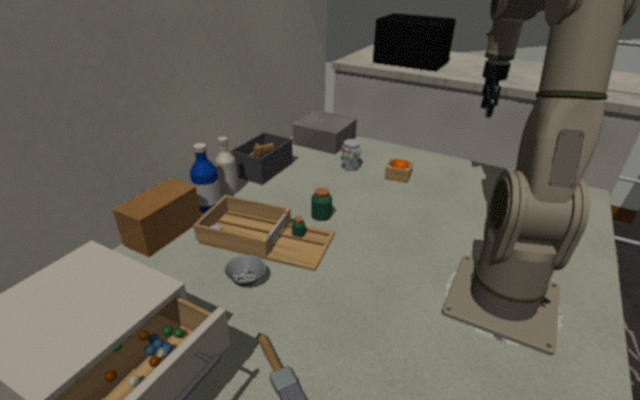

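The top view shows the crate at about cols 262–337, rows 118–245. The jar is at (315,207), the flap runs along (271,195)–(328,190), the bigjar is at (361,209) and the bowl at (240,198).

```bash
python3 - <<'E'
import cv2
p=cv2.imread("pics/top0.png")[105:255,225:385]
cv2.imwrite("pics/crop0.png",cv2.resize(p,None,fx=4,fy=4,interpolation=cv2.INTER_CUBIC)[:600])
E
```

```text
(no output)
```

View pics/crop0.png

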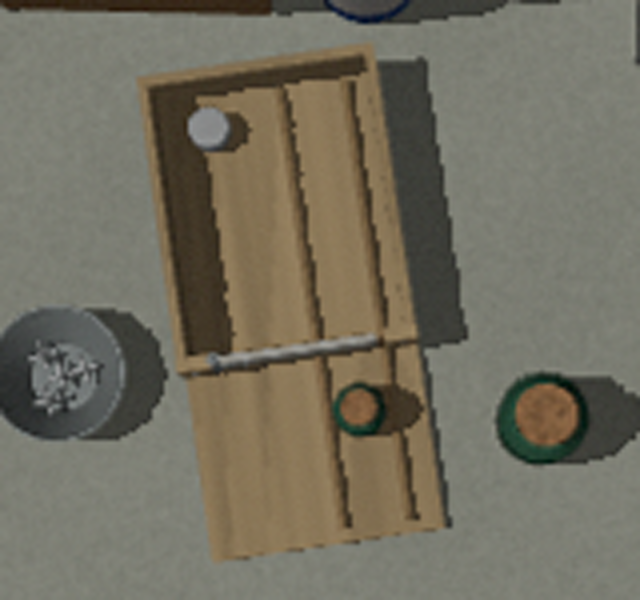

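```bash
cat > h.py <<'E'
from workcell import manip, eyes
import numpy as np, cv2
def ray(n,u,v,z):
    c=eyes.camera_params(n); T=np.array(c["world_from_camera"])
    d=T[:3,:3]@np.array([(u-c["cx"])/c["fx"],(v-c["cy"])/c["fy"],1]); o=T[:3,3]
    return o+d*(z-o[2])/d[2]
def crop(u,v,z): return ray("top",225+u/4-.4,105+v/4-.4,z)
E
python3 - <<'E'
from h import *
P=[(213,361,.058,0,.060),(380,341,.058,0,-.056),(347,526,.018,-.13,-.012),(413,518,.018,-.13,-.060),(143,82,.06,.205,.083),(376,50,.06,.205,-.083),(217,561,.010,-.14,.083),(447,525,.01,-.14,-.083)]
W=np.array([crop(*p[:3])[:2] for p in P]); C=np.array([p[3:] for p in P])
wc,cc=W.mean(0),C.mean(0); A,B=W-wc,C-cc
th=np.arctan2((B[:,0]*A[:,1]-B[:,1]*A[:,0]).sum(),(A*B).sum())
R=np.array([[np.cos(th),-np.sin(th)],[np.sin(th),np.cos(th)]]); t=wc-R@cc
print("yaw",np.degrees(th),"t",t); print(np.round((W-(C@R.T+t))*1000,1).tolist())
for n,u,v,z in(("jar",361,405,.065),("bigjar",546,415,.089),("tin",209,128,.032),("bowl",58,374,.04)):
    w=crop(u,v,z)[:2]; print(n,w.round(4),(R.T@(w-t)).round(4))
E
```

```text
yaw 9.97959159004617 t [0.58382493 0.0686009 ]
[[-0.1, 2.1], [-3.0, -0.7], [2.4, -0.5], [1.1, -0.5], [-1.1, 0.0], [-2.8, -1.0], [0.9, 1.3], [2.6, -0.7]]
jar [0.5446 0.0246] [-0.0462 -0.0366]
bigjar [ 0.5396 -0.1033] [-0.0733 -0.1616]
tin [0.7441 0.1412] [0.1704 0.0437]
bowl [0.5626 0.242 ] [0.0092 0.1745]
```

```bash
python3 -m crank '[[[8.54,2.4,4.67,-0.5,0,0,9],[8.54,2.4,4.67,-0.5,0,0,9],[8.54,2.4,4.67,-0.5,0,0,9],[8.54,2.4,4.67,-0.5,0,0,9],[8.54,2.4,4.67,-0.5,0,0,9],[8.54,2.4,4.67,-0.5,0,0,9],[8.54,2.4,4.67,-0.5,0,0,9],[8.54,2.4,4.67,-0.5,0,0,9],[8.54,2.4,4.67,-0.5,0,0,9],[8.54,2.4,4.67,-0.5,0,0,9],[8.54,2.4,4.67,-0.5,0,0,9],[8.54,2.4,4.67,-0.5,0,0,9],[8.54,2.4,4.67,-0.5,0,0,9],[8.54,2.4,4.67,-0.5,0,0,9],[8.54,0,0,0,0,0,0],[8.54,0,0,0,0,0,0]]]'
cat >> h.py <<'E'
YAW=np.radians(10); T0=np.array([.584,.0686])
Rc=np.array([[np.cos(YAW),-np.sin(YAW)],[np.sin(YAW),np.cos(YAW)]])
def fingers():
    "A and B finger centres (crate mm), phi deg, tcp z"
    from scipy.spatial.transform import Rotation as Ro
    o=manip.get_obs(); R=Ro.from_quat(o["ee_rot"]).as_matrix(); y=R[:2,1]
    if y[1]<0: y=-y
    L=85*o["grip_width"]+14.5; m=Rc.T@(np.array(o["position"])[:2]-T0)*1000; e=Rc.T@y
    print("A",(m+e*L/2).round(1),"B",(m-e*L/2).round(1),"phi",np.degrees(np.arctan2(e[0],e[1])).round(1),"L",round(L,1),
      "pos",np.round(o["position"],4),"tilt",R[:,2].round(3),"F",np.round(o["ft_force"],1),"t",o["clock"],"q",np.round(o["joint_pos"],2))
def flap(A,phi):
    p=np.radians(phi); ey=np.array([np.sin(p),np.cos(p)]); ex=np.array([np.cos(p),-np.sin(p)]); th=0
    for s in(-1,1):
        for r in(-1,1):
            c=np.array(A)+s*7.25*ey+r*11*ex-np.array([0,60]); d=np.hypot(*c)
            th=max(th,np.degrees(np.arctan2(c[0],-c[1])+np.arcsin(3/d)))
    return th
def plan(rows):
    "rows of Bx,By,phi,L -> cumulative tcp world mm, yaw change, flap"
    for bx,by,phi,L in rows:
        p=np.radians(phi); e=np.array([np.sin(p),np.cos(p)]); B=np.array([bx,by]); A=B+L*e
        ext=7.25*np.sin(p)+11*np.cos(p)
        m=(T0+Rc@((A+B)/2)/1000)*100
        print("B",B,"phi",phi,"L",L,"A",A.round(),"rA",np.hypot(A[0],A[1]-60).round(),"flap",flap(A,phi).round(),"jar",round(max(-46,bx+ext+19)),"tcp cm",m.round(2))
E
python3 - <<'E'
from h import *
fingers()
plan([(-92,-34,45,99.5),(-82,-34,45,99.5),(-77,-34,45,99.5),(-70,-34,42,99.5),(-60,-34,40,99.5),(-50,-34,38,99.5),(-40,-34,36,98),(-20,-35,32,94),(0,-35,28,90),(20,-35,24,86),(40,-36,20,82),(60,-36,15,80),(75,-36,12,78),(85,-36,10,78)])
p,d=eyes.camera("top"); cv2.imwrite("pics/top1.png",cv2.resize(p[105:255,225:385,::-1],None,fx=4,fy=4,interpolation=cv2.INTER_CUBIC))
E
```

```text
clock: 2.1
position: [0.528, 0.0587, 0.1609]
ee_rot: [0.31, 0.951, -0.0, -0.001]
ft_force: [-0.6, -0.6, -0.2]
grip_width: 1.005
grasp_force: 0.0
A [-20.9  34.5] B [-92.9 -34.7] phi 46.1 L 99.9 pos [0.528  0.0587 0.1609] tilt [-0.001 -0.    -1.   ] F [-0.6 -0.6 -0.2] t 2.1 q [ 0.5   0.27 -0.8   1.77  0.21  1.19  0.58]Traceback (most recent call last):
  File "<stdin>", line 3, in <module>
  File "h.py", line 31, in plan
    print("B",B,"phi",phi,"L",L,"A",A.round(),"rA",np.hypot(A[0],A[1]-60).round(),"flap",flap(A,phi).round(),"jar",round(max(-46,bx+ext+19)),"tcp cm",m.round(2))
                                                                                         ^^^^^^^^^^^^^^^^^
AttributeError: 'int' object has no attribute 'round'
```

```bash
sed -i 's/flap(A,phi).round()/round(float(flap(A,phi)))/' h.py
python3 - <<'E'
from h import *
plan([(-92,-34,45,99.5),(-82,-34,45,99.5),(-77,-34,45,99.5),(-70,-34,42,99.5),(-60,-34,40,99.5),(-50,-34,38,99.5),(-40,-34,36,98),(-20,-35,32,94),(0,-35,28,90),(20,-35,24,86),(40,-36,20,82),(60,-36,15,80),(75,-36,12,78),(85,-36,10,78)])
p,d=eyes.camera("side"); cv2.imwrite("pics/side1.png",cv2.resize(p[150:290,180:370,::-1],None,fx=4,fy=4,interpolation=cv2.INTER_CUBIC))
E
```

```text
B [-92 -34] phi 45 L 99.5 A [-22.  36.] rA 32.0 flap 0 jar -46 tcp cm [52.78  5.99]
B [-82 -34] phi 45 L 99.5 A [-12.  36.] rA 26.0 flap 9 jar -46 tcp cm [53.77  6.16]
B [-77 -34] phi 45 L 99.5 A [-7. 36.] rA 25.0 flap 20 jar -45 tcp cm [54.26  6.25]
B [-70 -34] phi 42 L 99.5 A [-3. 40.] rA 20.0 flap 31 jar -38 tcp cm [54.73  6.52]
B [-60 -34] phi 40 L 99.5 A [ 4. 42.] rA 18.0 flap 48 jar -28 tcp cm [55.57  6.78]
B [-50 -34] phi 38 L 99.5 A [11. 44.] rA 19.0 flap 89 jar -18 tcp cm [56.4   7.04]
B [-40 -34] phi 36 L 98 A [18. 45.] rA 23.0 flap 93 jar -8 tcp cm [57.2   7.22]
B [-20 -35] phi 32 L 94 A [30. 45.] rA 34.0 flap 89 jar 12 tcp cm [58.8   7.42]
B [  0 -35] phi 28 L 90 A [42. 44.] rA 45.0 flap 88 jar 32 tcp cm [60.4   7.69]
B [ 20 -35] phi 24 L 86 A [55. 44.] rA 57.0 flap 87 jar 52 tcp cm [62.02  7.93]
B [ 40 -36] phi 20 L 82 A [68. 41.] rA 71.0 flap 85 jar 72 tcp cm [63.68  8.05]
B [ 60 -36] phi 15 L 80 A [81. 41.] rA 83.0 flap 85 jar 92 tcp cm [65.28  8.34]
B [ 75 -36] phi 12 L 78 A [91. 40.] rA 93.0 flap 85 jar 106 tcp cm [66.55  8.51]
B [ 85 -36] phi 10 L 78 A [99. 41.] rA 100.0 flap 85 jar 116 tcp cm [67.4   8.69]
```

View pics/side1.png

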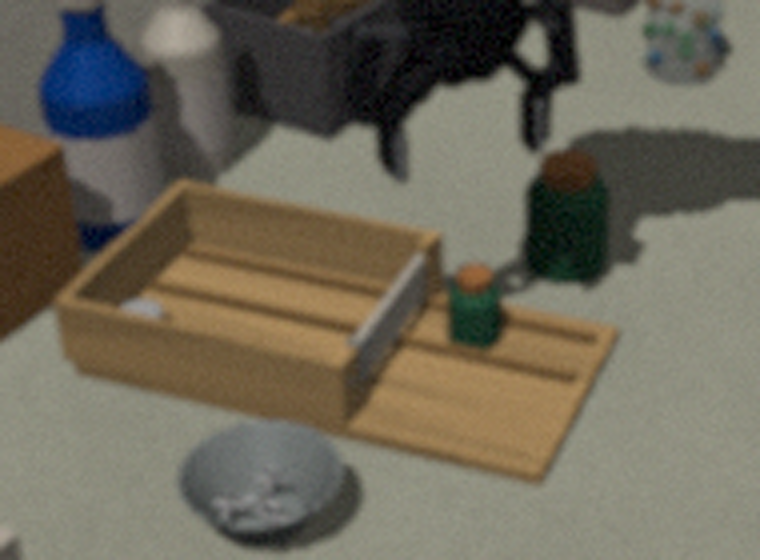

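The view shows the flap shut at about (390,300) and the small jar upright on its track at (475,305). Both fingers are clear above them, so I'll descend.

```bash
python3 -m crank '[[[8.54,0,0,-3,0,0,0],[8.54,0,0,-3,0,0,0],[8.54,0,0,-3,0,0,0],[8.54,0,0,-2.5,0,0,0],[8.54,0,0,-2,0,0,0],[8.54,0,0,-1,0,0,0],[8.54,0,0,0,0,0,0],[8.54,0,0,0,0,0,0]]]'
python3 - <<'E'
from h import *
fingers()
plan([(-92,-35,46,99.5),(-77,-35,45,99.5),(-70,-35,44,99.5),(-60,-35,43,99),(-50,-35,42,98),(-40,-35,40,96),(-20,-35,36,92),(0,-35,32,88),(20,-35,28,84),(40,-35,22,80),(60,-36,16,78),(75,-36,12,76),(85,-36,10,76)])
p,d=eyes.camera("side"); cv2.imwrite("pics/side2.png",cv2.resize(p[170:270,190:350,::-1],None,fx=5,fy=5,interpolation=cv2.INTER_CUBIC))
E
```

```text
clock: 3.15
position: [0.5289, 0.0592, 0.0172]
ee_rot: [0.31, 0.951, 0.0, 0.001]
ft_force: [-0.1, 0.1, 0.3]
grip_width: 1.002
grasp_force: 0.0
A [-20.   34.8] B [-91.7 -34.3] phi 46.1 L 99.6 pos [0.5289 0.0592 0.0172] tilt [ 0.001  0.    -1.   ] F [-0.1  0.1  0.3] t 3.15 q [ 0.42  0.46 -0.72  1.89  0.38  0.93  0.46]
B [-92 -35] phi 46 L 99.5 A [-20.  34.] rA 33.0 flap 0 jar -46 tcp cm [52.87  5.84]
B [-77 -35] phi 45 L 99.5 A [-7. 35.] rA 26.0 flap 19 jar -45 tcp cm [54.28  6.15]
B [-70 -35] phi 44 L 99.5 A [-1. 37.] rA 23.0 flap 31 jar -38 tcp cm [54.9   6.32]
B [-60 -35] phi 43 L 99 A [ 8. 37.] rA 24.0 flap 45 jar -28 tcp cm [55.79  6.52]
B [-50 -35] phi 42 L 98 A [16. 38.] rA 27.0 flap 64 jar -18 tcp cm [56.68  6.7 ]
B [-40 -35] phi 40 L 96 A [22. 39.] rA 31.0 flap 72 jar -8 tcp cm [57.47  6.88]
B [-20 -35] phi 36 L 92 A [34. 39.] rA 40.0 flap 80 jar 12 tcp cm [59.05  7.2 ]
B [  0 -35] phi 32 L 88 A [47. 40.] rA 51.0 flap 83 jar 32 tcp cm [60.66  7.49]
B [ 20 -35] phi 28 L 84 A [59. 39.] rA 63.0 flap 83 jar 52 tcp cm [62.28  7.75]
B [ 40 -35] phi 22 L 80 A [70. 39.] rA 73.0 flap 84 jar 72 tcp cm [63.78  8.02]
B [ 60 -36] phi 16 L 78 A [81. 39.] rA 84.0 flap 84 jar 92 tcp cm [65.34  8.24]
B [ 75 -36] phi 12 L 76 A [91. 38.] rA 93.0 flap 84 jar 106 tcp cm [66.54  8.41]
B [ 85 -36] phi 10 L 76 A [98. 39.] rA 100.0 flap 84 jar 116 tcp cm [67.4   8.59]
```

View pics/side2.png

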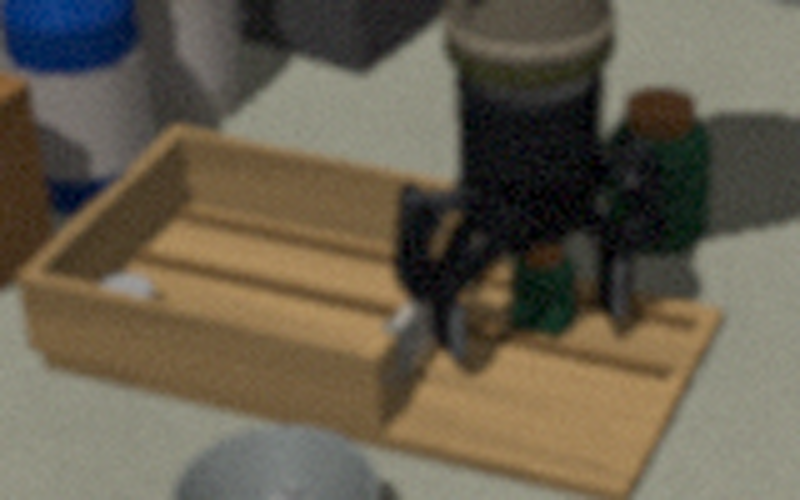

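The flap, jar and fingers stand as planned: finger A tip is at (455,350) and B at (622,315). The outer knuckle near (410,270) could foul the flap or wall top, so I'll measure it.

```bash
python3 - <<'E'
from h import *
p,d=eyes.camera("side"); c=eyes.camera_params("side"); T=np.array(c["world_from_camera"])
v,u=np.mgrid[0:400,0:640]; P=np.stack([(u-c["cx"])/c["fx"]*d,(v-c["cy"])/c["fy"]*d,d],-1)@T[:3,:3].T+T[:3,3]
o=manip.get_obs(); th=np.radians(100-46.1); e=np.array([np.cos(th),np.sin(th)])
q=P[...,:2]-np.array(o["position"])[:2]; s=q@e; n=q@np.array([-e[1],e[0]])
m=(d>0)&(p.max(-1)<70)&(abs(s)<.1)&(abs(n)<.03)
for z in np.arange(.01,.13,.01):
    k=m&(abs(P[...,2]-z)<.005)
    for sg in(1,-1):
        a=s[k&(s*sg>.02)]*1000
        if len(a)>2: print(round(z,3),sg,len(a),a.min().round(),a.max().round(),end=' | ')
    print()
E
```

```text
0.01 1 11 27.0 72.0 | 0.01 -1 15 -86.0 -22.0 | 
0.02 -1 22 -73.0 -21.0 | 
0.03 1 9 50.0 80.0 | 0.03 -1 13 -44.0 -21.0 | 
0.04 1 21 42.0 80.0 | 0.04 -1 28 -55.0 -21.0 | 
0.05 1 24 43.0 74.0 | 0.05 -1 40 -56.0 -21.0 | 
0.06 1 23 42.0 57.0 | 0.06 -1 33 -54.0 -20.0 | 
0.07 1 13 45.0 57.0 | 0.07 -1 20 -62.0 -21.0 | 
0.08 1 53 37.0 71.0 | 0.08 -1 41 -73.0 -38.0 | 
0.09 1 63 28.0 73.0 | 0.09 -1 46 -73.0 -30.0 | 
0.1 1 66 22.0 72.0 | 0.1 -1 41 -72.0 -20.0 | 
0.11 1 49 21.0 72.0 | 0.11 -1 30 -69.0 -21.0 | 
0.12 1 65 21.0 71.0 | 0.12 -1 48 -70.0 -20.0 |
```

```bash
python3 -m crank '[[[8.54,0.32,0.06,0,0,0,0.3],[8.54,0.32,0.06,0,0,0,0.3],[8.54,0.32,0.06,0,0,0,0.3],[8.54,0.32,0.06,0,0,0,0.3],[8.54,0.32,0.06,0,0,0,0.3],[8.54,0.32,0.06,0,0,0,0.4],[8.54,0.32,0.06,0,0,0,0.4],[8.5,0.32,0.07,0,0,0,0.4],[8.5,0.32,0.07,0,0,0,0.4],[8.5,0.31,0.07,0,0,0,0.4],[8.45,0.3,0.07,0,0,0,0.4],[8.4,0.3,0.08,0,0,0,0.4],[8.4,0,0,0,0,0,0]]]'
python3 - <<'E'
from h import *
fingers()
p,d=eyes.camera("side"); cv2.imwrite("pics/side3.png",cv2.resize(p[170:270,190:350,::-1],None,fx=5,fy=5,interpolation=cv2.INTER_CUBIC))
E
```

```text
clock: 4.88
position: [0.5647, 0.0662, 0.0154]
ee_rot: [0.274, 0.962, -0.001, -0.002]
ft_force: [-6.7, -2.8, 1.4]
grip_width: 0.982
grasp_force: 3.1
A [13.2 37.5] B [-52.1 -35.6] phi 41.8 L 98.0 pos [0.5647 0.0662 0.0154] tilt [-0.004 -0.001 -1.   ] F [-6.7 -2.8  1.4] t 4.875 q [ 0.38  0.54 -0.71  1.79  0.42  0.97  0.52]
```

View pics/side3.png

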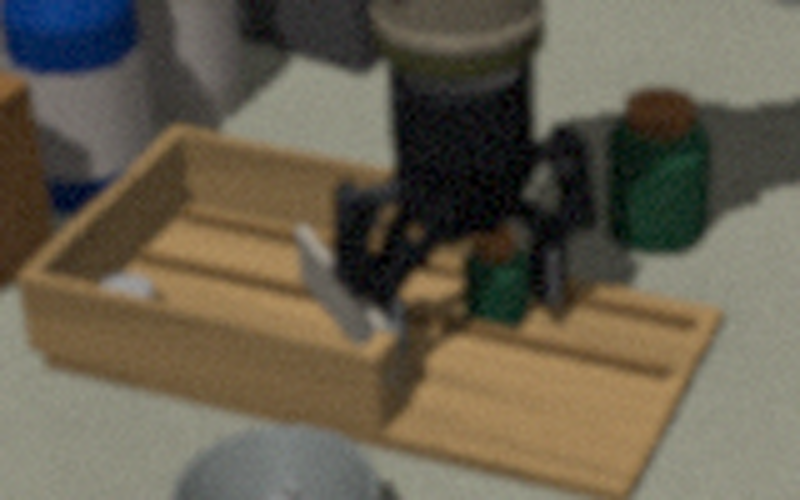

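The flap is held open at roughly 60° by finger A, panel (300,230)–(370,330). The jar at (497,275) is upright, just in front of B. I'll go on.

```bash
python3 -m crank '[[[8.3,0.26,0.06,0.03,0,0,0.6],[8.25,0.26,0.06,0.03,0,0,0.6],[8.2,0.26,0.06,0.03,0,0,0.6],[8.15,0.26,0.06,0.03,0,0,0.6],[8.1,0.26,0.06,0.03,0,0,0.6],[8.0,0.26,0.06,0.03,0,0,0.6],[7.95,0.26,0.06,0.03,0,0,0.6],[7.9,0.26,0.06,0.03,0,0,0.6],[7.8,0.26,0.06,0.03,0,0,0.6],[7.75,0.26,0.06,0.03,0,0,0.6],[7.75,0,0,0,0,0,0]]]'
python3 - <<'E'
from h import *
fingers()
p,d=eyes.camera("side"); cv2.imwrite("pics/side4.png",cv2.resize(p[170:270,190:350,::-1],None,fx=5,fy=5,interpolation=cv2.INTER_CUBIC))
E
```

```text
clock: 6.3
position: [0.5912, 0.0708, 0.0183]
ee_rot: [0.224, 0.975, -0.002, -0.001]
ft_force: [-4.9, -6.3, -0.5]
grip_width: 0.912
grasp_force: 3.3
A [34.4 38.2] B [-19.4 -36.4] phi 35.8 L 92.0 pos [0.5912 0.0708 0.0183] tilt [-0.003 -0.003 -1.   ] F [-4.9 -6.3 -0.5] t 6.3 q [ 0.37  0.59 -0.72  1.71  0.45  1.01  0.61]
```

View pics/side4.png

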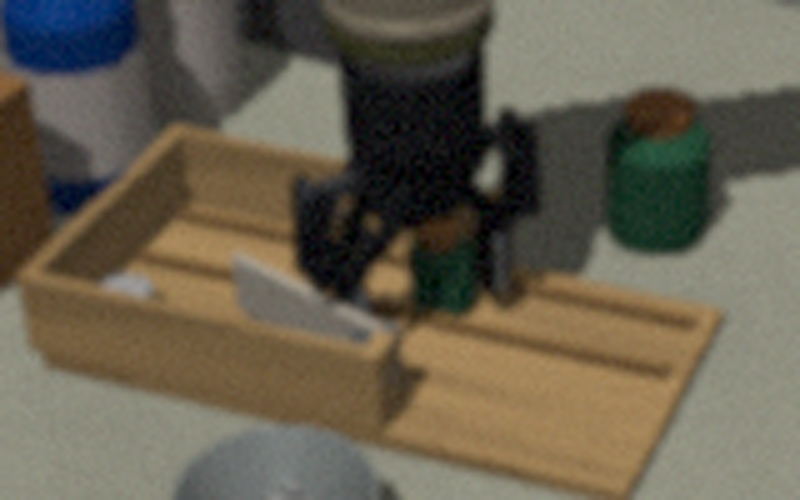

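The flap is now about 80° open, panel (240,260)–(390,330). The jar at (447,262) is in the doorway, upright and well clear of the flap.

```bash
python3 -m crank '[[[7.7,0.32,0.07,0.02,0,0,0.8],[7.6,0.32,0.07,0.02,0,0,0.8],[7.5,0.32,0.07,0.02,0,0,0.8],[7.45,0.32,0.07,0.02,0,0,0.8],[7.35,0.32,0.07,0.02,0,0,0.8],[7.25,0.32,0.06,0.02,0,0,0.8],[7.2,0.32,0.06,0.02,0,0,0.8],[7.1,0.32,0.06,0.02,0,0,0.8],[7.0,0.32,0.06,0.02,0,0,0.8],[6.95,0.32,0.06,0.02,0,0,0.8],[6.95,0,0,0,0,0,0]]]'
python3 - <<'E'
from h import *
fingers()
E
```

```text
clock: 7.72
position: [0.6244, 0.0792, 0.021]
ee_rot: [0.155, 0.988, -0.0, -0.0]
ft_force: [-1.0, -3.9, -2.6]
grip_width: 0.816
grasp_force: 1.6
A [61.1 40.5] B [ 22.  -33.7] phi 27.8 L 83.9 pos [0.6244 0.0792 0.021 ] tilt [-0. -0. -1.] F [-1.  -3.9 -2.6] t 7.725 q [ 0.35  0.65 -0.73  1.62  0.48  1.06  0.74]
```

```bash
python3 -m crank '[[[6.9,0.29,0.03,0.01,0,0,1.2],[6.85,0.29,0.03,0.01,0,0,1.2],[6.8,0.29,0.03,0.01,0,0,1.2],[6.7,0.29,0.03,0.01,0,0,1.2],[6.65,0.29,0.03,0.01,0,0,1.2],[6.6,0.29,0.03,0.01,0,0,1.2],[6.55,0.29,0.03,0.01,0,0,1.2],[6.5,0.29,0.03,0.01,0,0,1.2],[6.4,0.29,0.03,0.01,0,0,1.2],[6.35,0.29,0.03,0.01,0,0,1.2],[6.35,0,0,0,0,0,0]]]'
python3 - <<'E'
from h import *
fingers()
p,d=eyes.camera("side"); cv2.imwrite("pics/side5.png",cv2.resize(p[170:270,190:350,::-1],None,fx=5,fy=5,interpolation=cv2.INTER_CUBIC))
E
```

```text
clock: 9.1
position: [0.6537, 0.0826, 0.0224]
ee_rot: [0.05, 0.999, 0.0, 0.0]
ft_force: [-1.2, -2.3, -0.1]
grip_width: 0.74
grasp_force: 1.1
A [81.5 38.9] B [ 60.5 -35.6] phi 15.8 L 77.4 pos [0.6537 0.0826 0.0224] tilt [ 0.001  0.    -1.   ] F [-1.2 -2.3 -0.1] t 9.1 q [ 0.34  0.72 -0.75  1.53  0.53  1.1   0.94]
```

View pics/side5.png

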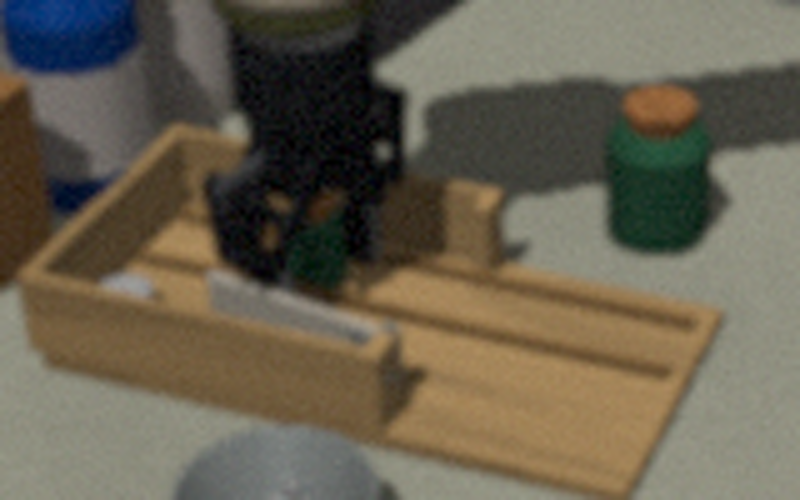

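The flap is held at about 84°, panel (210,280)–(390,330). The jar at (318,245) is inside and upright ahead of B. Now the final stretch.

```bash
python3 -m crank '[[[6.3,0.27,0.05,0,0,0,1.6],[6.3,0.27,0.05,0,0,0,1.6],[6.3,0.27,0.05,0,0,0,1.6],[6.25,0.27,0.05,0,0,0,1.6],[6.25,0.27,0.05,0,0,0,1.6],[6.25,0.27,0.05,0,0,0,1.6],[6.2,0.27,0.05,0,0,0,1.6],[6.2,0.27,0.05,0,0,0,1.6],[6.2,0.27,0.05,0,0,0,1.6],[6.2,0.2,0.04,0,0,0,1.6],[6.2,0,0,0,0,0,0]]]'
python3 - <<'E'
from h import *
fingers()
p,d=eyes.camera("side"); cv2.imwrite("pics/side6.png",cv2.resize(p[170:270,190:350,::-1],None,fx=5,fy=5,interpolation=cv2.INTER_CUBIC))
E
```

```text
clock: 10.52
position: [0.6798, 0.0875, 0.0223]
ee_rot: [-0.089, 0.996, 0.0, 0.0]
ft_force: [-0.8, -1.0, -0.6]
grip_width: 0.726
grasp_force: 0.8
A [97.5 40.1] B [ 97.8 -36.1] phi -0.3 L 76.2 pos [0.6798 0.0875 0.0223] tilt [ 0.  0. -1.] F [-0.8 -1.  -0.6] t 10.525 q [ 0.34  0.78 -0.79  1.45  0.58  1.15  1.2 ]
```

View pics/side6.png

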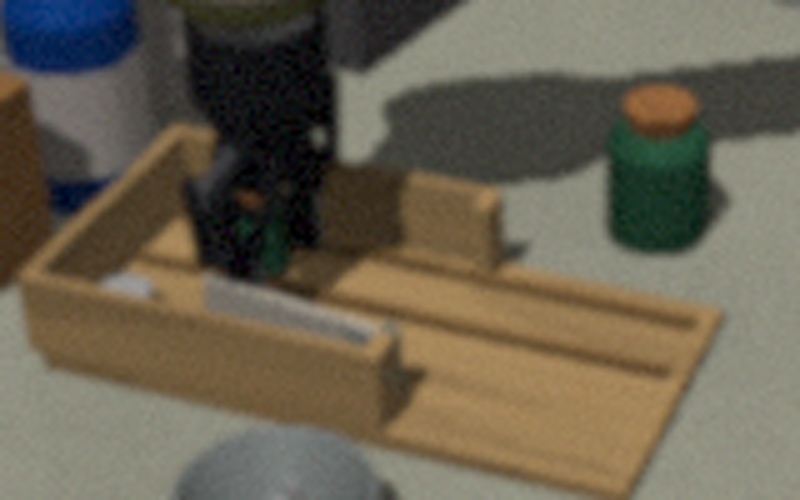

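The flap is still open, panel (205,285)–(390,330), and the jar at (260,235) is upright and deep inside. I'll check its position before backing out.

```bash
python3 - <<'E'
from h import *
w=ray("side",190+250/5,170+199/5,.062)[:2]; print("jar crate",(Rc.T@(w-T0)*1000).round())
E
```

```text
jar crate [122. -22.]
```

```bash
python3 -m crank '[[[6.2,-0.5,-0.09,0,0,0,0],[6.2,-0.97,-0.17,0,0,0,0],[6.2,-0.97,-0.17,0,0,0,0],[6.2,-0.97,-0.17,0,0,0,0],[6.2,-0.97,-0.17,0,0,0,0],[6.2,-0.97,-0.17,0,0,0,0],[6.2,-0.97,-0.17,0,0,0,0],[6.2,-0.97,-0.17,0,0,0,0],[6.2,-0.97,-0.17,0,0,0,0],[6.2,-0.97,-0.17,0,0,0,0],[6.2,-0.97,-0.17,0,0,0,0],[6.2,-0.97,-0.17,0,0,0,0],[6.2,-0.97,-0.17,0,0,0,0],[6.2,-0.97,-0.17,0,0,0,0],[6.2,-0.97,-0.17,0,0,0,0],[6.2,0,0,0,0,0,0]]]'
python3 -m crank '[[[6.2,-0.5,0,2,0,0,0],[6.2,-1,0,4,0,0,0],[6.2,-1,0,4,0,0,0],[6.2,-1,0,4,0,0,0],[6.2,-1,0,4,0,0,0],[6.2,0,0,0,0,0,0],[6.2,0,0,0,0,0,0]]]'
python3 - <<'E'
from h import *
fingers()
p,d=eyes.camera("side"); cv2.imwrite("pics/side7.png",cv2.resize(p[170:270,190:350,::-1],None,fx=5,fy=5,interpolation=cv2.INTER_CUBIC))
E
```

```text
clock: 12.58
position: [0.5382, 0.0624, 0.0224]
ee_rot: [-0.089, 0.996, -0.0, -0.0]
ft_force: [0.4, -0.9, 0.2]
grip_width: 0.728
grasp_force: 0.0
clock: 13.45
position: [0.4937, 0.0626, 0.2026]
ee_rot: [-0.089, 0.996, -0.0, 0.0]
ft_force: [0.8, -0.6, -0.4]
grip_width: 0.726
grasp_force: 0.0
A [-90.1  47.9] B [-89.8 -28.3] phi -0.2 L 76.2 pos [0.4937 0.0626 0.2026] tilt [ 0.001 -0.001 -1.   ] F [ 0.8 -0.6 -0.4] t 13.45 q [ 0.77  0.2  -1.07  1.79  0.18  1.26  1.39]
```

View pics/side7.png

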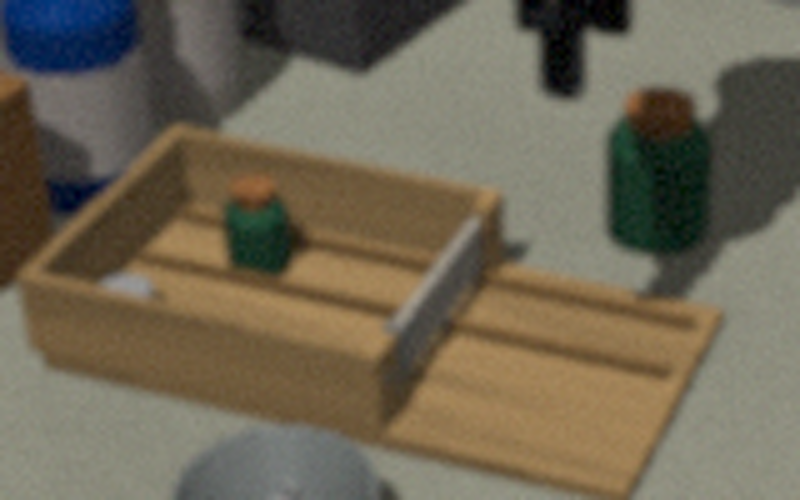

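The flap is shut, panel (390,330)–(480,225). The jar stands upright on its track inside at (258,230), and the other things haven't moved.

```bash
python3 -c "
from workcell import job
print(job.hand_in())"
```

```text
the job is handed in; nothing more can be done
None
```

The job is handed in at about 13.5 s: the last picture showed the jar upright on its track about 125 mm past the doorway, the flap shut behind it, the arm clear and the bystanders in view unmoved.

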